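# Thickness check of a pouch-cell stack

## Task

Measure the stack of pouch cells on the granite gauge: press the measuring head down by its black palm rest until the foot settles on the stack and its sprung stem is pushed in by about half a centimetre, without driving the stem to its stop or shifting the stack, and leave the head standing there. Then, to store the reading, tip the spring-centred lever on the readout console to the side of the green dot, hold it over there for about a second, and let it come back to the middle; never tip it to the red side, which clears the reading.

Things in the scene. Friction and masses are not known exactly. Their poses are not given: they have to be found in the camera images.
- gauge: The thickness gauge, fixed: a grey granite plate 250 x 270 mm whose top is 35 mm above the worktop. An upright 26 mm steel column stands near its far edge, 95 mm from the centre along +x, its top 240 mm above the worktop. A light grey head slides on it, its arm reaching towards -x. Origin: centre of the plate's underside; z up. Two steel spacer blocks stand on its +y side.
- palm_top (a point): Centre of the flat top of the round black palm rest (48 mm across) on the measuring head, 115 mm in front of the column's axis and 97 mm above the underside of the foot while the stem is out. z up, +x to the column. A friction brake keeps the head where it is left: pushing it down takes about 2.5 N; once the foot bears, 1.4 N more, plus 0.7 N for each mm that the stem goes in (about 7.5 N at 5 mm).
- head (a joint): How far the head has been lowered from its top position, m: 0 top, 0.115 bottom stop. Starts between 0 and 0.035. At 0 the underside of the foot is 155 mm above the worktop (120 mm above the granite).
- plunger (a joint): How far the sprung stem of the foot (the round steel disc, 50 mm, under the head, straight below the palm rest) is pushed up into the head, m: 0 when the foot hangs free, 0.012 at its stop.
- stack: The stack of white pouch cells (120 x 150 mm) lying on the granite under the foot, bonded into one loose piece of about 0.4 kg. Its thickness is different each time, somewhere between 30 and 53 mm, and is not given. Origin: centre of its underside; z up.
- console: The light grey readout console standing on the worktop beside the gauge, 120 x 130 mm, fixed; its panel is 42 mm high, with a dark display hood behind the lever up to about 65 mm. Origin: centre of its underside; -x is its front, z up, +y points to the side of the green dot (38 mm from the lever), -y to the red dot.
- lever_ball (a point): Centre of the black ball (19 mm across) on top of the console's thin lever, 92 mm above the worktop when upright. The lever's pivot is 50 mm below it, 28 mm in front of the console's centre.
- lever (a joint): Tilt of the lever, rad: 0 upright (a spring brings it back there), positive towards the green dot (+y of the console), negative towards the red dot; stops at +-0.45. About 2 N at the ball holds it at 0.4.
Mind the look-alikes: they are no part of the job. Of the things shaped like the console, the grey one is meant.

How it is judged:
On the way, in this order (a step that is already met when the one before it is completed fails the run):
1. the foot bears on the stack with its stem pushed in 2 to 10 mm (value of joint plunger between 0.002 and 0.01 m), for 0.2 s.
2. the lever is held over to the green side (beyond 0.25 rad) for half a second while the foot still bears on the stack (value of joint lever above 0.25 rad and value of joint plunger above 0.002 m), for 0.5 s.
At the end, for the whole second after the job is handed in: the foot stands on the stack by itself with its stem pushed in 2 to 10 mm, and the lever is back upright (within 0.08 rad), the stack at rest (all of step 1 and value of joint lever between -0.08 and 0.08 rad and linear speed of stack below 0.01 m/s); the robot touches nothing.
It fails at once if the stem is driven to its stop (beyond 11.5 mm), which squashes the cells (value of joint plunger above 0.0115 m).
It fails at once if the stack is shifted by more than 12 mm (distance of stack from where it was at the start of the episode above 0.012 m).
It fails at once if the lever is tipped to the red side (beyond 0.2 rad) (value of joint lever below -0.2 rad).
It also fails if it takes over 53 s, if anything falls off the work surface, if the arm or the gripper's body presses on something with over 40 N, if the wrist force passes 120 N, or if a joint passes its speed limit or range.

## Robot

A 7-joint arm with a two-finger parallel gripper is mounted at the origin on a cart in front of the work surface, level with it; the furniture and walls round the work are solid. World frame = base frame: x ahead of the robot, y to its left, z up, the work surface at z = 0. Lengths are in m, angles in rad, forces in N, time in s.
With the tool pointing down it reaches from about 0.4 to 0.875 m from the base axis. Payload 19.3 kg.
Tool frame: the origin (TCP) lies midway between the tips of the shut fingers; the grasp point (between the pads) lies 19 mm behind it; z points along the fingers, y is the line along which they close (so a half turn about z gives the same grasp; the last joint's range is limited). The gripper opens to 85 mm and grips with 20 to 120 N. Pads are 22 mm wide; open, the fingers measure 114 mm over their backs; the gripper's body (76 mm by 85 mm) begins 54 mm behind the grasp point. The pads swing forward as they close: fully open they stand 13 mm farther back than shut.
Start: joints at [1.058, 0.521, -0.036, 1.599, 0.021, 1.021, -0.113], TCP at [0.268, -0.565, 0.231] pointing down, gripper open.
Joint ranges: [-2.91, 2.91], [-0.3, 2.13], [-1.5, 1.42], [0.17, 2.43], [-1.26, 4.41], [0.16, 1.93], [-2.52, 2.52]. Speed limits (rad/s): [1.89, 1.89, 2.39, 2.39, 3.01, 3.01, 3.01].

## Interface

Orientations are given as a unit quaternion [x, y, z, w].
In Python, from rig import observe, grab_frame, get_calibration, sign_off, boxes_of, cut_out, mark_of gives the robot as it stands.
- The arm moves only by the tool servo_tool, never from a script. Its argument "plan" is a list of rows, each a list of 5 numbers: the finger opening in m, from 0 to 0.0854, then the shift along the tool's x, y, z in m, then the turn about the tool's z in degrees. A call has 1 to 5 rows; each row shifts and turns the commanded pose from where the row before left it, along the tool's axes as they then stand; what a row does not reach is not made up. A row lasts 1/10 s, in which the tool goes at most 50 mm and 8.59 degrees, less where a joint would pass 70% of its speed; a pose out of reach is approached as far as the arm can. A call is refused whole if a number of a shift passes 0.05 or a number of a turn 8.59, either way. A call with a gripper value outside its range is refused whole. The fingers move at their own pace and stop on an object; the grip force is fixed at half the most. Time passes only in rows, so rows that do not move let the fingers close. It gives the time, the measured TCP pose, the force, the opening and the grip force at its end, in the units of the state.
- observe(): the state, without advancing time (a new reading comes with each control period).
- grab_frame(name): name is "side" or "top" or "wrist"; returns the picture (384x512x3 uint8, red, green, blue); there is no depth.
- get_calibration(name): a dict with "K" (3x3 intrinsics, pixels), "distortion" ([k1, k2, p1, p2, k3] as OpenCV has them; the pictures are not rectified), "origin" and "orientation" of the camera in the world; the wrist camera has in their place "tool_from_camera" (4x4, takes a point from camera to tool coordinates, whose origin is the TCP and whose axes are the flange's). Camera axes: x right, y up, looking along -z (the intrinsics and any distortion apply to the point x, -y, -z); pixel columns grow to the right and rows downward; lengths in m; the calibration is good to about 2 mm. A picture is of the moment at which its call begins: read the wrist's pose just before it. get_calibration takes no time and is no camera call.
- sign_off(): hands the job in; it is judged then, once.
Trained networks look in the newest picture that a camera, given by its name, has taken for a name from the list of things; names that differ only in an ending like _2 or _b are one class to them, and where a whole thing is asked for, a point or a joint stands for the part that bears it (a point fixed in the world has none). Each returns a list of dicts, best first, with "score" (0 to 1); they miss things now and then, are a little off and sometimes report something else, mostly with a low value. They report only what shows in the picture. A call takes as long as a camera call. They do not tell look-alikes from the thing itself.
- boxes_of(thing, camera): "rect" ([left, top, width, height] in pixels, round what is visible of it).
- cut_out(thing, camera): "mask" (384x512 bool, what is visible of it) and "rect" ([left, top, width, height] in pixels, round what is visible of it).
- mark_of(thing, camera): "point" ([row, column] in pixels: a listed point, or the origin of a listed thing).
The state is a dict: "clock": time; "joint_positions": joint angles; "qvel": joint speeds; "tau": joint torques, N m; "tcp_pos": TCP position; "ee_rot": TCP orientation; "wrist_force": force on the tool from outside, world axes, zero at the start; "ft_torque": the same for the moment, N m; "finger_gap": finger opening in m; "finger_force": force on a finger pad.
Only numpy, scipy, OpenCV 4.12 (cv2) and the standard library are available. Lean on these libraries where they do the work, as an engineer would, in place of code of your own. Each camera call takes 0.05 s, during which the arm holds its last target. There are 200 camera calls.

## Working session

There is one attempt and no reset: what is moved stays moved. The work goes in short steps, Python scripts to look and compute and a tool call to move; the robot and the scene stay as the last step left them, time stands still between calls to the robot, and variables do not carry over. Pictures are saved under pics/ and viewed, at most 10 in all, crops included, and the job is handed in when it is done.

Besides the shell and the picture viewer there is one more tool, called by a JSON object that holds its "method" and its "body", one argument or row to a line. servo_tool: Moves the arm, as the interface text tells. Its arguments: {"type":"object","properties":{"plan":{"type":"array"}},"required":["plan"]}

```bash
mkdir -p pics; cat > h.py <<'E'
import numpy as np, cv2
from rig import *
from scipy.spatial.transform import Rotation as R
def cam(n):
    c=get_calibration(n)
    if n=='wrist':
        s=observe(); T=np.eye(4); T[:3,:3]=R.from_quat(s['ee_rot']).as_matrix(); T[:3,3]=s['tcp_pos']
        M=T@np.array(c['tool_from_camera']); return c,M[:3,3],M[:3,:3]
    o=np.array(c['orientation']); 
    return c,np.array(c['origin']),(R.from_quat(o).as_matrix() if o.size==4 else o.reshape(3,3))
def ray(n,rc,cm=None):
    c,o,Rm=cm or cam(n)
    p=cv2.undistortPoints(np.array([[[rc[1],rc[0]]]],float),np.array(c['K'],float),np.array(c['distortion'],float))[0,0]
    return o,Rm@np.array([p[0],-p[1],-1.])
def atz(n,rc,z,cm=None):
    o,d=ray(n,rc,cm); return o+d*(z-o[2])/d[2]
def tri(rays):
    A=0;b=0
    for o,d in rays:
        d=d/np.linalg.norm(d);P=np.eye(3)-np.outer(d,d);A=A+P;b=b+P@o
    x=np.linalg.solve(A,b); return x,[np.linalg.norm(np.cross(x-o,d/np.linalg.norm(d))) for o,d in rays]
def proj(n,X,cm=None):
    c,o,Rm=cm or cam(n); q=Rm.T@(np.array(X)-o); q=np.array([q[0],-q[1],-q[2]])
    return cv2.projectPoints(q.reshape(1,1,3),np.zeros(3),np.zeros(3),np.array(c['K'],float),np.array(c['distortion'],float))[0][0,0][::-1]
E
python3 - <<'E'
from h import *
np.set_printoptions(precision=3,suppress=True)
s=observe();print(s['clock'],s['tcp_pos'],s['ee_rot'])
ims=[]
for n in('side','top'):
    im=grab_frame(n);ims.append(im[...,::-1]); cm=cam(n);print(n,cm[1],cm[2][:,2])
    for t in('palm_top','lever_ball','console','gauge','stack'):
        for m in mark_of(t,n)[:3]: print(n,t,round(m['score'],2),np.round(m['point'],1))
for n,i in zip(('side','top'),ims): cv2.imwrite(f'pics/{n}.png',cv2.resize(i,(800,600)))
E
```

```text
0.0 [ 0.268 -0.564  0.231] [ 0.976  0.22  -0.    -0.001]
side [0.15  0.693 0.499] [-0.421  0.809  0.409]
side palm_top 0.71 [165.2 224.5]
side lever_ball 0.58 [198.1 330.6]
side lever_ball 0.45 [180.  272.7]
side console 0.76 [204.2 266.1]
side console 0.6 [226.3 323.9]
side console 0.58 [263.3 223. ]
side gauge 0.74 [263.8 222.3]
side stack 0.89 [257.4 229.3]
top [ 0.382 -0.031  1.262] [-0.113 -0.007  0.994]
top lever_ball 0.5 [247.3 292. ]
top lever_ball 0.48 [174.7 300.9]
top lever_ball 0.4 [177.  174.2]
top console 0.79 [232.9 284.6]
top console 0.78 [167.  296.1]
top stack 0.66 [189.6 186.5]
```

View pics/side.png

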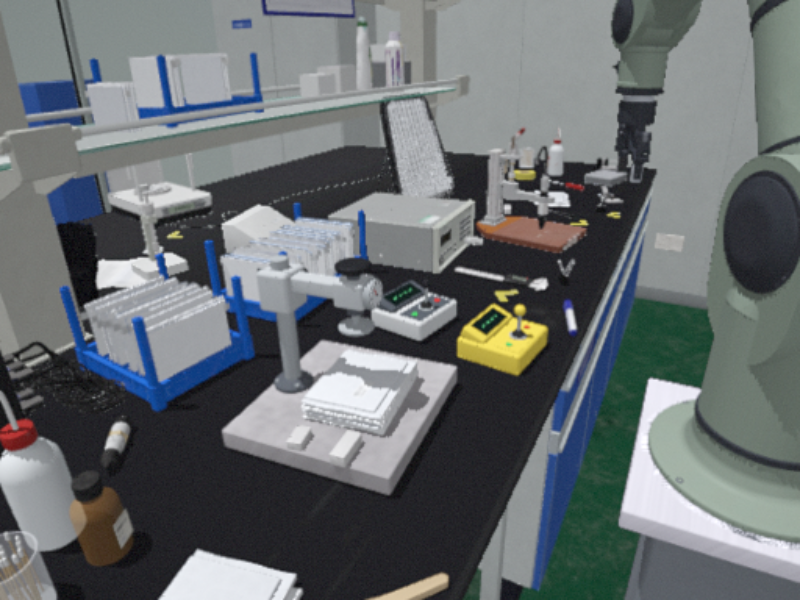

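View pics/top.png

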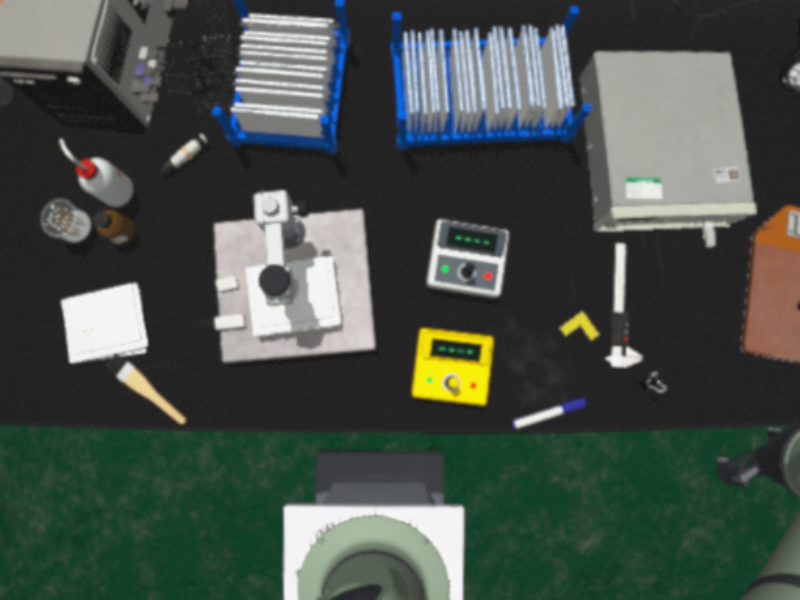

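Both views show the gauge on the left, with the palm rest at about (275,280) in the top view. The grey console's black lever ball is at about (466,272), with the green dot towards +y. The yellow console is the look-alike.

```bash
python3 - <<'E'
from h import *
np.set_printoptions(precision=4,suppress=True)
print('ball top@.092',atz('top',(174.7,300.9),.092), 'side@.092',atz('side',(180,272.7),.092))
print(tri([ray('top',(174.7,300.9)),ray('side',(180,272.7))]))
print('palm',tri([ray('top',(177,174.2)),ray('side',(165.2,224.5))]))
c=atz('top',(167,296.1),0);print('console',c,atz('side',(204.2,266.1),0))
for t in('top','side'): print(t,'ball proj',proj(t,[*atz('top',(174.7,300.9),.092)[:2],.092]))
print('gauge side',atz('side',(263.8,222.3),0),'stack',atz('side',(257.4,229.3),.035),atz('top',(189.6,186.5),.035))
# plate corners in top image (800x600 px) at z=.035
for p in((213,212),(365,208),(376,350),(222,362)): print('plate',atz('top',(p[1]/1.5625,p[0]/1.5625),.035))
for p in((440,220),(508,230),(500,298),(428,288)): print('cons',atz('top',(p[1]/1.5625,p[0]/1.5625),.042))
for p in((446,268),(488,276)): print('dots',atz('top',(p[1]/1.5625,p[0]/1.5625),.042))
im1=cv2.imread('pics/top.png')[180:380,200:520];im2=cv2.imread('pics/side.png')[240:400,220:476]
cv2.imwrite('pics/c.png',np.hstack([cv2.resize(im1,(400,250)),cv2.resize(im2,(400,250))]))
E
```

```text
ball top@.092 [ 0.5547 -0.164   0.092 ] side@.092 [ 0.568  -0.1719  0.092 ]
(array([ 0.5581, -0.1616,  0.0973]), [np.float64(0.004533400775367463), np.float64(0.004533400775367226)])
palm (array([0.5249, 0.1422, 0.2529]), [np.float64(0.00041673378419368863), np.float64(0.00041673378419372934)])
console [ 0.5903 -0.1611  0.    ] [ 0.5962 -0.1818  0.    ]
top ball proj [174.7 300.9]
side ball proj [181.6908 275.6171]
gauge side [0.5499 0.1405 0.    ] stack [0.5207 0.1521 0.035 ] [0.5211 0.1448 0.035 ]
plate [0.674  0.2911 0.035 ]
plate [0.68   0.0159 0.035 ]
plate [ 0.4271 -0.0048  0.035 ]
plate [0.4044 0.2663 0.035 ]
cons [ 0.6568 -0.1174  0.042 ]
cons [ 0.6393 -0.2383  0.042 ]
cons [ 0.5179 -0.2217  0.042 ]
cons [ 0.5353 -0.0955  0.042 ]
dots [ 0.5707 -0.1273  0.042 ]
dots [ 0.5567 -0.2011  0.042 ]
```

View pics/c.png

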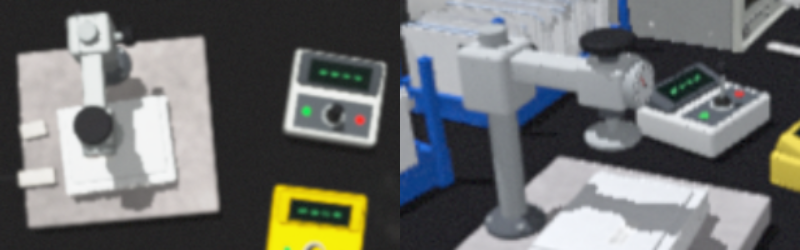

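{"method": "servo_tool", "body": {
  "plan": [
    [0, 0, 0, -0.018, 5.1],
    [0, 0, 0, -0.018, 5.1],
    [0, 0, 0, -0.018, 5.1],
    [0, 0, 0, -0.018, 5.1],
    [0, 0, 0, -0.018, 5.0]
  ]
}}

```text
clock: 1.1
tcp_pos: [0.2678, -0.5646, 0.3221]
ee_rot: [1.0, -0.002, 0.0, -0.0]
wrist_force: [-0.0, 0.2, -0.3]
finger_gap: 0.0124
finger_force: 0.0
```

{"method": "servo_tool", "body": {
  "plan": [
    [0, 0.013, -0.035, 0, 0],
    [0, 0.013, -0.035, 0, 0],
    [0, 0.013, -0.035, 0, 0],
    [0, 0.013, -0.035, 0, 0],
    [0, 0.013, -0.035, 0, 0]
  ]
}}

```text
clock: 1.6
tcp_pos: [0.3332, -0.3883, 0.3214]
ee_rot: [1.0, -0.0, 0.0, 0.0]
wrist_force: [1.0, -0.5, 1.1]
finger_gap: 0.0002
finger_force: 0.0
```

{"method": "servo_tool", "body": {
  "plan": [
    [0, 0.013, -0.035, 0, 0],
    [0, 0.013, -0.035, 0, 0],
    [0, 0.013, -0.035, 0, 0],
    [0, 0.013, -0.035, 0, 0],
    [0, 0.013, -0.035, 0, 0]
  ]
}}

```text
clock: 2.1
tcp_pos: [0.3983, -0.2133, 0.3215]
ee_rot: [1.0, -0.0, 0.0, 0.0]
wrist_force: [0.5, 0.2, 0.6]
finger_gap: 0.0002
finger_force: 0.0
```

{"method": "servo_tool", "body": {
  "plan": [
    [0, 0.013, -0.035, 0, 0],
    [0, 0.013, -0.035, 0, 0],
    [0, 0.013, -0.035, 0, 0],
    [0, 0.013, -0.035, 0, 0],
    [0, 0.013, -0.035, 0, 0]
  ]
}}

```text
clock: 2.6
tcp_pos: [0.4634, -0.0383, 0.3216]
ee_rot: [1.0, -0.0, 0.0, 0.0]
wrist_force: [0.7, -0.8, 0.6]
finger_gap: -0.0003
finger_force: 0.0
```

{"method": "servo_tool", "body": {
  "plan": [
    [0, 0.013, -0.035, 0, 0],
    [0, 0.013, -0.035, 0, 0],
    [0, 0.013, -0.035, 0, 0],
    [0, 0.012, -0.035, 0, 0],
    [0, 0.01, -0.035, 0, 0]
  ]
}}

```text
clock: 3.1
tcp_pos: [0.5246, 0.1365, 0.3214]
ee_rot: [1.0, -0.0, 0.0, -0.0]
wrist_force: [0.9, 0.1, 0.0]
finger_gap: 0.0001
finger_force: 0.0
```

{"method": "servo_tool", "body": {
  "plan": [
    [0, 0, -0.005, 0.02, 0],
    [0, 0, 0, 0.02, 0],
    [0, 0, 0, 0.015, 0],
    [0, 0, 0, 0.005, 0],
    [0, 0, 0, 0, 0]
  ]
}}

```text
clock: 3.6
tcp_pos: [0.524, 0.14, 0.2611]
ee_rot: [1.0, -0.0, -0.0, 0.0]
wrist_force: [0.3, 0.5, 0.5]
finger_gap: 0.0001
finger_force: 0.0
```

```bash
python3 - <<'E'
from h import *
np.set_printoptions(precision=4,suppress=True)
f=[]
r={}
for n in('side','top','wrist'):
    im=grab_frame(n); r[n]=im
    f.append(observe()['wrist_force'][2])
    for t in('palm_top','stack'):
        for m in mark_of(t,n)[:2]: print(n,t,round(m['score'],2),np.round(m['point'],1),atz(n,m['point'],.252 if t=='palm_top' else .035))
    print(n,'tcp at',proj(n,observe()['tcp_pos']))
print(f,observe()['tcp_pos'])
a=cv2.resize(r['side'][100:250,150:350],(400,300));b=cv2.resize(r['wrist'],(400,300))
cv2.imwrite('pics/d.png',np.hstack([a,b])[...,::-1])
E
```

```text
side palm_top 0.55 [165.2 223.6] [0.5275 0.1408 0.252 ]
side stack 0.61 [252.5 229.6] [0.5304 0.1355 0.035 ]
side tcp at [160.5992 224.7261]
top stack 0.91 [190.4 186.4] [0.5189 0.145  0.035 ]
top tcp at [176.8291 174.5078]
wrist palm_top 0.67 [241.1 252.3] [0.5259 0.1404 0.252 ]
wrist stack 0.93 [161.1 253.5] [0.5179 0.1393 0.035 ]
wrist tcp at [253.0827 252.9515]
[np.float64(0.686652355857663), np.float64(0.49319978718769997), np.float64(-0.40047972662591497)] [0.5243 0.1401 0.2616]
```

View pics/d.png

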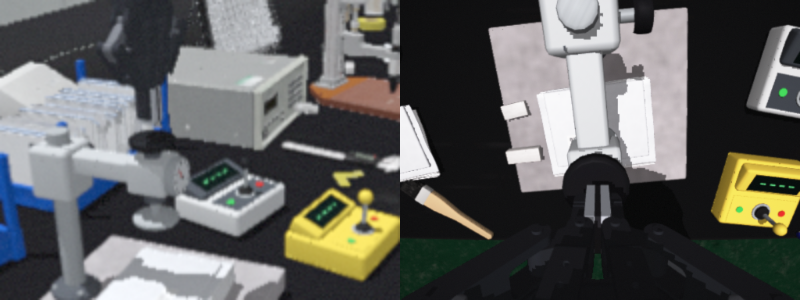

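The closed fingers are centred just above the palm rest, with the stack and granite below and the consoles to the right. Pressing down.

{"method": "servo_tool", "body": {
  "plan": [
    [0, 0.001, 0, 0.004, 0],
    [0, 0, 0, 0.004, 0],
    [0, 0, 0, 0.004, 0],
    [0, 0, 0, 0.004, 0],
    [0, 0, 0, 0.004, 0]
  ]
}}

```text
clock: 4.55
tcp_pos: [0.5251, 0.1401, 0.2409]
ee_rot: [1.0, -0.0, -0.0, 0.0]
wrist_force: [-1.0, 0.3, 2.5]
finger_gap: -0.0001
finger_force: 1.4
```

{"method": "servo_tool", "body": {
  "plan": [
    [0, 0, 0, 0.008, 0],
    [0, 0, 0, 0.008, 0],
    [0, 0, 0, 0.008, 0],
    [0, 0, 0, 0.008, 0],
    [0, 0, 0, 0.008, 0]
  ]
}}

```text
clock: 5.05
tcp_pos: [0.5253, 0.1401, 0.2006]
ee_rot: [1.0, -0.0, 0.0, -0.0]
wrist_force: [2.0, 0.0, 3.2]
finger_gap: 0.0001
finger_force: 1.5
```

{"method": "servo_tool", "body": {
  "plan": [
    [0, 0, 0, 0.003, 0],
    [0, 0, 0, 0.003, 0],
    [0, 0, 0, 0.003, 0],
    [0, 0, 0, 0.003, 0],
    [0, 0, 0, 0.001, 0]
  ]
}}

```text
clock: 5.55
tcp_pos: [0.525, 0.1401, 0.188]
ee_rot: [1.0, -0.0, -0.0, 0.0]
wrist_force: [-2.3, 0.1, 3.1]
finger_gap: 0.0001
finger_force: 1.3
```

{"method": "servo_tool", "body": {
  "plan": [
    [0, 0, 0, 0.001, 0],
    [0, 0, 0, 0.001, 0],
    [0, 0, 0, 0.001, 0],
    [0, 0, 0, 0.0005, 0]
  ]
}}

```text
clock: 5.95
tcp_pos: [0.5252, 0.1401, 0.1847]
ee_rot: [1.0, -0.0, -0.0, 0.0]
wrist_force: [-2.1, -0.9, 2.3]
finger_gap: 0.0002
finger_force: 1.3
```

{"method": "servo_tool", "body": {
  "plan": [
    [0, 0, 0, 0.001, 0],
    [0, 0, 0, 0.001, 0],
    [0, 0, 0, 0.001, 0],
    [0, 0, 0, 0.001, 0]
  ]
}}

```text
clock: 6.35
tcp_pos: [0.5252, 0.1401, 0.1807]
ee_rot: [1.0, -0.0, -0.0, -0.0]
wrist_force: [-1.6, -0.5, 1.9]
finger_gap: -0.0002
finger_force: 1.3
```

{"method": "servo_tool", "body": {
  "plan": [
    [0, 0, 0, 0.001, 0],
    [0, 0, 0, 0.001, 0],
    [0, 0, 0, 0.001, 0],
    [0, 0, 0, 0.001, 0]
  ]
}}

```text
clock: 6.75
tcp_pos: [0.5252, 0.1402, 0.1767]
ee_rot: [1.0, -0.0, 0.0, -0.0]
wrist_force: [-1.7, 0.6, 2.9]
finger_gap: -0.0002
finger_force: 1.3
```

{"method": "servo_tool", "body": {
  "plan": [
    [0, 0, 0, 0.001, 0],
    [0, 0, 0, 0.001, 0],
    [0, 0, 0, 0.001, 0],
    [0, 0, 0, 0.001, 0]
  ]
}}

```text
clock: 7.15
tcp_pos: [0.5252, 0.1401, 0.1727]
ee_rot: [1.0, -0.0, 0.0, -0.0]
wrist_force: [-0.7, 0.3, 2.3]
finger_gap: 0.0004
finger_force: 1.3
```

{"method": "servo_tool", "body": {
  "plan": [
    [0, 0, 0, 0.001, 0],
    [0, 0, 0, 0.001, 0],
    [0, 0, 0, 0.001, 0],
    [0, 0, 0, 0.001, 0]
  ]
}}

```text
clock: 7.55
tcp_pos: [0.5252, 0.1401, 0.1687]
ee_rot: [1.0, -0.0, 0.0, -0.0]
wrist_force: [-1.5, 0.2, 2.3]
finger_gap: 0.0002
finger_force: 1.3
```

{"method": "servo_tool", "body": {
  "plan": [
    [0, 0, 0, 0.001, 0],
    [0, 0, 0, 0.001, 0],
    [0, 0, 0, 0.001, 0],
    [0, 0, 0, 0.001, 0]
  ]
}}

```text
clock: 7.95
tcp_pos: [0.5252, 0.1401, 0.1648]
ee_rot: [1.0, -0.0, 0.0, 0.0]
wrist_force: [-2.1, -0.5, 5.8]
finger_gap: 0.0002
finger_force: 2.7
```

{"method": "servo_tool", "body": {
  "plan": [
    [0, 0, 0, 0.001, 0],
    [0, 0, 0, 0.001, 0],
    [0, 0, 0, 0.001, 0],
    [0, 0, 0, 0, 0]
  ]
}}

```text
clock: 8.35
tcp_pos: [0.5252, 0.1401, 0.1618]
ee_rot: [1.0, -0.0, 0.0, -0.0]
wrist_force: [-0.7, -0.2, 3.2]
finger_gap: -0.0
finger_force: 1.7
```

{"method": "servo_tool", "body": {
  "plan": [
    [0, 0, 0, 0, 0],
    [0, 0, 0, -0.0005, 0],
    [0, 0, 0, -0.0005, 0],
    [0, 0, 0, -0.0005, 0],
    [0, 0, 0, -0.0005, 0]
  ]
}}

```text
clock: 8.85
tcp_pos: [0.5252, 0.1402, 0.1638]
ee_rot: [1.0, -0.0, -0.0, -0.0]
wrist_force: [-0.3, -0.2, -0.3]
finger_gap: 0.0002
finger_force: 0.0
```

{"method": "servo_tool", "body": {
  "plan": [
    [0, 0, 0, 0.0005, 0],
    [0, 0, 0, 0.0005, 0],
    [0, 0, 0, 0, 0]
  ]
}}

```text
clock: 9.15
tcp_pos: [0.5251, 0.1401, 0.1627]
ee_rot: [1.0, -0.0, -0.0, -0.0]
wrist_force: [-0.2, 0.4, -0.2]
finger_gap: -0.0
finger_force: 0.0
```

{"method": "servo_tool", "body": {
  "plan": [
    [0, 0, 0, -0.005, 0],
    [0, 0, 0, -0.03, 0],
    [0, 0, 0, -0.03, 0],
    [0, 0, 0, -0.03, 0],
    [0, 0, 0.03, -0.02, 0]
  ]
}}

```text
clock: 9.65
tcp_pos: [0.5252, 0.1133, 0.2803]
ee_rot: [1.0, 0.002, 0.001, -0.001]
wrist_force: [1.3, -0.4, -0.1]
finger_gap: 0.0
finger_force: 0.0
```

{"method": "servo_tool", "body": {
  "plan": [
    [0, -0.005, 0.035, 0, 0],
    [0, -0.005, 0.035, 0, 0],
    [0, -0.005, 0.035, 0, 0],
    [0, -0.005, 0.035, 0, 0],
    [0, -0.005, 0.035, 0, 0]
  ]
}}

```text
clock: 10.15
tcp_pos: [0.4997, -0.0662, 0.2783]
ee_rot: [1.0, -0.0, 0.0, 0.0]
wrist_force: [0.6, 0.3, 1.0]
finger_gap: 0.0003
finger_force: 0.0
```

{"method": "servo_tool", "body": {
  "plan": [
    [0, 0, 0.035, 0, 0],
    [0, 0, 0.035, 0, 0],
    [0, 0, 0.035, 0, 0],
    [0, 0, 0.03, 0, 0],
    [0, 0, 0, 0, 0]
  ]
}}

```text
clock: 10.65
tcp_pos: [0.4992, -0.2039, 0.2779]
ee_rot: [1.0, -0.003, -0.0, 0.001]
wrist_force: [-0.5, 0.6, -0.0]
finger_gap: 0.0001
finger_force: 0.0
```

```bash
python3 - <<'E'
from h import *
np.set_printoptions(precision=4,suppress=True)
r={};rays=[]
for n in('side','top','wrist'):
    r[n]=grab_frame(n)
    for t,z in(('palm_top',.162),('lever_ball',.092),('console',0),('stack',.035)):
        for m in mark_of(t,n)[:3]: print(n,t,round(m['score'],2),np.round(m['point'],1),atz(n,m['point'],z))
s=observe();print(s['clock'],s['tcp_pos'])
np.save('w.npy',r['wrist'])
a=cv2.resize(r['side'][110:260,150:350],(400,300));b=cv2.resize(r['wrist'],(400,300))
cv2.imwrite('pics/e.png',np.hstack([a,b])[...,::-1])
E
```

```text
side palm_top 0.6 [206.4 227. ] [0.5215 0.1469 0.162 ]
side lever_ball 0.6 [180.9 270.1] [ 0.5721 -0.1624  0.092 ]
side lever_ball 0.49 [198.4 333.3] [ 0.368 -0.128  0.092]
side console 0.74 [225.4 322.2] [ 0.3949 -0.1325  0.    ]
side console 0.62 [204.9 263.5] [ 0.6014 -0.1739  0.    ]
side stack 0.56 [252.5 231.9] [0.5256 0.1331 0.035 ]
top palm_top 0.96 [183.7 180.4] [0.5214 0.1421 0.162 ]
top lever_ball 0.45 [171.9 302. ] [ 0.5621 -0.167   0.092 ]
top lever_ball 0.42 [248.  291.6] [ 0.363  -0.1381  0.092 ]
top console 0.71 [166.2 295. ] [ 0.5926 -0.158   0.    ]
top console 0.64 [233.8 286.5] [ 0.4011 -0.1325  0.    ]
top console 0.5 [170.4 297.8] [ 0.5805 -0.1658  0.    ]
top stack 0.6 [189.5 189.2] [0.5214 0.1373 0.035 ]
wrist lever_ball 0.87 [102.2 215. ] [ 0.5624 -0.1625  0.092 ]
wrist lever_ball 0.51 [268.9 199.2] [ 0.3748 -0.1374  0.092 ]
wrist console 0.87 [ 75.8 227.3] [ 0.5891 -0.1684  0.    ]
wrist console 0.75 [215.4 210. ] [ 0.4036 -0.1397  0.    ]
11.4 [ 0.5    -0.1998  0.2778]
```

View pics/e.png

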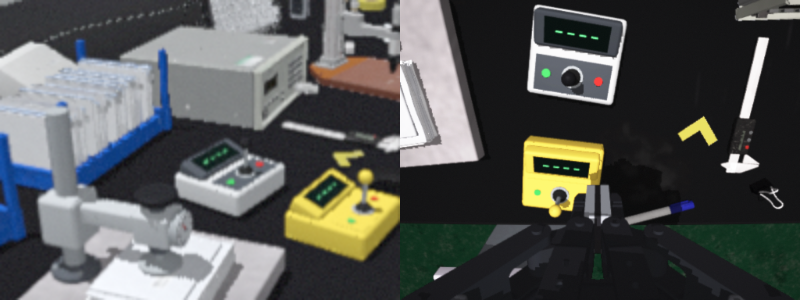

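Left crop: the foot now stands on the stack. Right crop: the grey console's ball is at (572,78), green dot on its left at (545,72), red on its right at (598,81). The ball is at about (0.562, -0.163), and the console is turned about -9.5°.

{"method": "servo_tool", "body": {
  "plan": [
    [0, 0.018, 0.003, 0.01, 0],
    [0, 0.018, 0.003, 0.03, 0],
    [0, 0.018, 0.002, 0.03, 0],
    [0, 0, 0, 0.03, 4.8],
    [0, 0, 0, 0.03, 4.8]
  ]
}}

```text
clock: 11.9
tcp_pos: [0.5542, -0.2079, 0.1464]
ee_rot: [0.996, -0.086, -0.0, -0.0]
wrist_force: [0.4, -0.5, 0.7]
finger_gap: 0.0001
finger_force: 0.0
```

{"method": "servo_tool", "body": {
  "plan": [
    [0, 0, 0, 0.03, 0],
    [0, 0, 0, 0.03, 0],
    [0, 0, 0, 0.01, 0],
    [0, 0, 0, 0, 0]
  ]
}}

```text
clock: 12.3
tcp_pos: [0.5534, -0.2076, 0.0769]
ee_rot: [0.996, -0.084, -0.001, -0.0]
wrist_force: [-0.7, -0.1, 0.6]
finger_gap: 0.0
finger_force: 0.0
```

```bash
python3 - <<'E'
from h import *
np.set_printoptions(precision=4,suppress=True)
s=observe();print(s['clock'],s['tcp_pos'],R.from_quat(s['ee_rot']).as_matrix())
a=grab_frame('side');b=grab_frame('wrist')
for m in mark_of('lever_ball','wrist')[:3]: print(round(m['score'],2),np.round(m['point'],1),atz('wrist',m['point'],.092))
cv2.imwrite('pics/f.png',np.hstack([cv2.resize(a[130:230,220:353],(400,300)),cv2.resize(b,(400,300))])[...,::-1])
E
```

```text
12.3 [ 0.5534 -0.2076  0.0769] [[ 0.9859 -0.1672 -0.002 ]
 [-0.1672 -0.9859  0.0007]
 [-0.0021 -0.0004 -1.    ]]
0.56 [266.1 147.1] [ 0.563  -0.1602  0.092 ]
```

View pics/f.png

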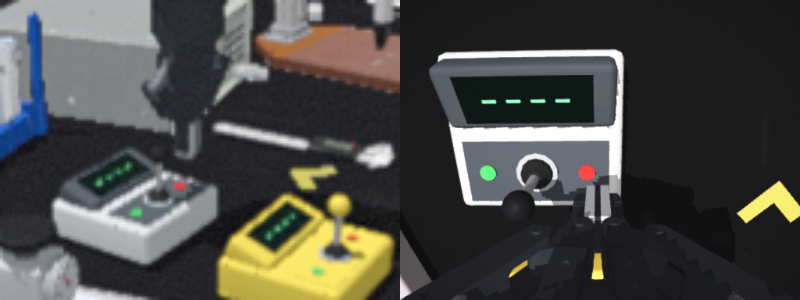

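The finger is on the red side of the ball, beside it, and the lever is upright. Pushing towards green.

{"method": "servo_tool", "body": {
  "plan": [
    [0, 0.001, -0.008, 0, 0],
    [0, 0, -0.008, 0, 0],
    [0, 0, -0.008, 0, 0],
    [0, 0, -0.006, 0, 0],
    [0, 0, -0.005, 0, 0]
  ]
}}

```text
clock: 12.95
tcp_pos: [0.561, -0.1729, 0.078]
ee_rot: [0.996, -0.084, 0.0, 0.0]
wrist_force: [0.4, -2.1, 0.3]
finger_gap: -0.0003
finger_force: 0.8
```

```bash
python3 - <<'E'
from h import *
np.set_printoptions(precision=4,suppress=True)
f=[]
b=grab_frame('wrist')
for m in mark_of('lever_ball','wrist')[:2]: print(round(m['score'],2),np.round(m['point'],1),atz('wrist',m['point'],.091))
s=observe();print(s['clock'],s['tcp_pos'],s['wrist_force'],s['finger_force'])
cv2.imwrite('pics/g.png',b[150:,50:350,::-1])
E
```

```text
0.76 [264.9 201.2] [ 0.5661 -0.1497  0.091 ]
13.05 [ 0.561  -0.1727  0.0778] [ 0.4971 -1.3186  1.0045] 0.5469254404306412
```

View pics/g.png

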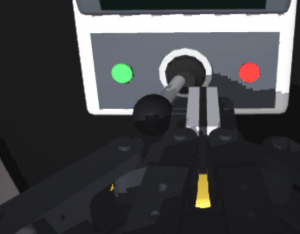

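The ball is touching the finger and has tipped about 11 mm (0.22 rad) towards green. Another 7 mm, then hold.

{"method": "servo_tool", "body": {
  "plan": [
    [0, 0, -0.003, 0, 0],
    [0, 0, -0.002, 0, 0],
    [0, 0, -0.002, 0, 0],
    [0, 0, 0, 0, 0],
    [0, 0, 0, 0, 0]
  ]
}}

```text
clock: 13.55
tcp_pos: [0.5619, -0.1667, 0.0777]
ee_rot: [0.996, -0.084, -0.0, 0.0]
wrist_force: [-0.1, -2.1, -1.2]
finger_gap: -0.0001
finger_force: 1.0
```

{"method": "servo_tool", "body": {
  "plan": [
    [0, 0, 0, 0, 0],
    [0, 0, 0, 0, 0],
    [0, 0, 0, 0, 0],
    [0, 0, 0, 0, 0],
    [0, 0, 0, 0, 0]
  ]
}}

```text
clock: 14.05
tcp_pos: [0.5619, -0.1666, 0.0778]
ee_rot: [0.996, -0.084, -0.0, -0.0]
wrist_force: [-0.9, -1.6, -1.0]
finger_gap: -0.0003
finger_force: 1.0
```

```bash
python3 - <<'E'
from h import *
np.set_printoptions(precision=4,suppress=True)
b=grab_frame('wrist')
for m in mark_of('lever_ball','wrist')[:2]: print(round(m['score'],2),np.round(m['point'],1),atz('wrist',m['point'],.089))
b=grab_frame('side')
for m in mark_of('lever_ball','side')[:2]: print(round(m['score'],2),np.round(m['point'],1),atz('side',m['point'],.089))
s=observe();print(s['clock'],s['tcp_pos'],s['wrist_force'],s['finger_force'])
E
```

```text
0.65 [263.3 203.6] [ 0.5666 -0.1443  0.089 ]
0.6 [197.3 332.3] [ 0.374  -0.1394  0.089 ]
14.25 [ 0.562  -0.1666  0.0778] [-1.1339 -1.1344 -1.1381] 1.028490923345089
```

{"method": "servo_tool", "body": {
  "plan": [
    [0, 0, -0.001, 0, 0],
    [0, 0, 0, 0, 0],
    [0, 0, 0, 0, 0],
    [0, 0, 0, 0, 0],
    [0, 0, 0, 0, 0]
  ]
}}

```text
clock: 14.75
tcp_pos: [0.5622, -0.1657, 0.0778]
ee_rot: [0.996, -0.084, 0.0, -0.0]
wrist_force: [-0.8, -1.8, -1.2]
finger_gap: 0.0003
finger_force: 1.0
```

{"method": "servo_tool", "body": {
  "plan": [
    [0, 0, 0, 0, 0],
    [0, 0, 0.004, 0, 0],
    [0, 0, 0.004, 0, 0],
    [0, 0, 0.004, 0, 0],
    [0, 0, 0.004, 0, 0]
  ]
}}

```text
clock: 15.25
tcp_pos: [0.5594, -0.1818, 0.0778]
ee_rot: [0.996, -0.084, 0.0, -0.0]
wrist_force: [0.1, 1.0, 0.5]
finger_gap: -0.0001
finger_force: 0.0
```

{"method": "servo_tool", "body": {
  "plan": [
    [0, 0, 0.004, 0, 0],
    [0, 0, 0.005, 0, 0],
    [0, 0, 0.01, 0, 0],
    [0, 0, 0.01, 0, 0],
    [0, 0, 0, -0.03, 0]
  ]
}}

```text
clock: 15.75
tcp_pos: [0.5522, -0.2118, 0.1052]
ee_rot: [0.996, -0.085, -0.003, -0.0]
wrist_force: [0.4, -0.1, 0.3]
finger_gap: 0.0001
finger_force: 0.0
```

{"method": "servo_tool", "body": {
  "plan": [
    [0, 0, 0, -0.04, 0],
    [0, 0, 0, -0.04, 0],
    [0, -0.03, 0, -0.04, 0],
    [0, -0.03, 0.02, 0, 0],
    [0, 0, 0, 0, 0]
  ]
}}

```text
clock: 16.25
tcp_pos: [0.4888, -0.2227, 0.2292]
ee_rot: [0.996, -0.086, 0.0, 0.001]
wrist_force: [-0.2, -0.7, 0.4]
finger_gap: 0.0002
finger_force: 0.0
```

```bash
python3 - <<'E'
from h import *
np.set_printoptions(precision=4,suppress=True)
a=grab_frame('side');b=grab_frame('wrist')
for m in mark_of('lever_ball','wrist')[:2]: print(round(m['score'],2),np.round(m['point'],1),atz('wrist',m['point'],.092))
for m in mark_of('palm_top','side')[:1]: print(m)
s=observe();print(s['clock'],s['tcp_pos'],s['wrist_force'])
cv2.imwrite('pics/i.png',np.hstack([cv2.resize(a[110:260,150:350],(400,300)),cv2.resize(b,(400,300))])[...,::-1])
E
```

```text
0.87 [108.6 169.2] [ 0.5632 -0.1609  0.092 ]
0.39 [298.1 192.2] [ 0.3761 -0.1376  0.092 ]
16.45 [ 0.4925 -0.2198  0.2276] [ 0.6385 -0.1441  0.4884]
```

View pics/i.png

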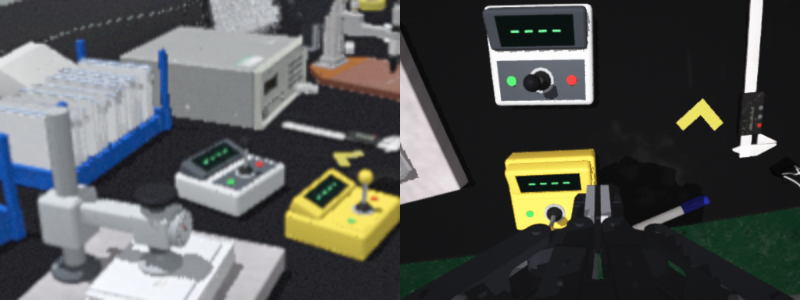

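The lever is upright again, with the ball at (0.563, -0.161) as before. The foot still stands on the stack and the robot is clear of everything.

```bash
python3 -c "
from rig import *
print(sign_off())"
```

```text
the job is handed in; nothing more can be done
None
```

I handed the job in at about 16.5 s, with no verdict returned: by my force and position readings the foot stands on the stack with the stem in about 5 mm, and the lever was held to green (about 0.35 rad) for over a second and is back upright.

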